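# Fold down the sun board of the solar torch

### The job

The bamboo board that tilts the solar torch to the sun is propped up on its ratchet. Take it by the round bar at its free edge, raise it on past its top notch until the brass pawl at its side tumbles back out of the way, then lower the board gently, without dropping it, until it lies flat on its stand, and let go. Leave the betel box, the bowl and the perfume bottle where they stand.

Things in the scene. Friction and masses are not known exactly. Their poses are not given: they have to be found in the camera images.
- bar_mid (a point): Middle of the round wooden bar (12 mm thick, 138 mm clear length between its side arms) at the board's free edge, 250 mm from the hinge axis and parallel to it. A 54 mm gap for a finger lies between bar and board; nothing is under it. Flat: bar 100 mm above the table. y axis: along the bar; x axis: from bar to hinge in the board's plane; z: square to the board.
- hinge_mid (a point): Middle of the board's fixed hinge axis, 100 mm above the table, on the far side of the stand. x axis: level, from the robot's side towards the hinge; y along the hinge; z up. The slatted bamboo board is 190 x 220 x 12 mm, about 0.5 kg with the black torch clipped on it (torch top 37 mm over the board's middle plane); stand turned up to 20 degrees.
- board (a joint): Board angle, rad: 0 = flat and level on its stand; grows as the bar goes up and back in an arc about the hinge; end stop 1.33. The pawl keeps it from falling at notches near 0.10, 0.38 and 0.66 (top notch; now and then it hangs a little above a notch); raising is free. Raised to about 1.12 to 1.18 it pushes the pawl over its balance point.
- pawl (a joint): Angle (rad) of the brass gravity pawl with ball weight, on a post at the stand's left (+y) side, 120 mm from the hinge towards the robot. 0 = in a notch; each passing notch lifts it to about 0.3 and it drops back; past about 0.8 it tumbles and stays at 1.9, tipped back towards the robot; then the board can be lowered all the way.
- betel_box: Bystander: closed aluminium box, 75 x 110 x 47 mm, with a thin wire handle on its lid up to 65 mm; origin at the centre of its underside.
- bowl: Bystander: blue melamine bowl, 120 mm across, 50 mm high; origin at the centre of its underside.
- perfume: Bystander: square amber glass bottle, 45 mm wide, 97 mm high with its round cap; origin at the centre of its underside.

How it is judged:
By the outcome, as a careful person would: the job done as asked, in the order asked, and still so for the second after the job is handed in, with the robot touching nothing.
It also fails if it takes over 42 s, if anything falls off the work surface, if the arm or the gripper's body presses on something with over 40 N, if the wrist force passes 120 N, or if a joint passes its speed limit or range.

### The arm

A 6-joint arm with a two-finger parallel gripper is mounted at the origin on the work surface. World frame = base frame: x ahead of the robot, y to its left, z up, the work surface at z = 0. Lengths are in m, angles in rad, forces in N, time in s.
With the tool pointing down it reaches from about 0.25 to 0.725 m from the base axis. Payload 4 kg.
Tool frame: the origin (TCP) lies at the very end of the fingers, on their centre line; the grasp point (between the pads) lies 19 mm behind it; z points along the fingers, y is the line along which they close (so a half turn about z gives the same grasp; the last joint's range is limited). The gripper opens to 85 mm and grips with 20 to 120 N. Pads are 22 mm wide; open, the fingers measure 114 mm over their backs; the gripper's body (76 mm by 85 mm) begins 54 mm behind the grasp point. The pads swing forward as they close: fully open they stand 13 mm farther back than shut.
Start: joints at [-1.241, 0.241, 0.005, 1.335, 0, 1.571], TCP at [0.162, -0.473, 0.194] pointing down, gripper open.
Joint ranges: [-2.72, 2.72], [-1.05, 1.87], [-1.09, 1.28], [-1.99, 2.15], [-1.42, 1.44], [-3.14, 3.14]. Speed limits (rad/s): [2.79, 2.79, 3.14, 3.14, 3.14, 3.14].

### API

Orientations are given as a unit quaternion [x, y, z, w].
In Python, from workcell import bot gives the robot as it stands.
- The arm moves only by the tool carry_out, never from a script. Its argument "increments" is one flat list of numbers, 5 for each row, row after row: the finger opening in cm, from 0 to 8.54, then the shift along the tool's x, y, z in cm, then the turn about the tool's z in rad. A call has exactly 5 rows; each row shifts and turns the commanded pose from where the row before left it, along the tool's axes as they then stand; what a row does not reach is not made up. A row lasts 1/8 s, in which the tool goes at most 62.5 mm and 10.7 degrees, less where a joint would pass 70% of its speed; a pose out of reach is approached as far as the arm can. A call with a gripper value outside its range is refused whole. The fingers move at their own pace and stop on an object; the grip force is fixed at half the most. Time passes only in rows, so rows that do not move let the fingers close, or fill a call up. It gives the time, the measured TCP pose, the force, the opening and the grip force at its end, in the units of the state.
- bot.get_obs(): the state, without advancing time (a new reading comes with each control period).
- bot.camera(name): name is "side" or "top" or "wrist"; returns a dict with "pixels" (384x512x3 uint8, blue, green, red), "range_z" (384x512 float32, m along the optical axis (not along the pixel's ray), 0 where there is no reading), "mtx" (3x3 intrinsics, pixels), "D" ([k1, k2, p1, p2, k3] as OpenCV has them; the pictures are not rectified), "eye" and "attitude" of the camera in the world. Camera axes: x right, y down, z forward; pixel columns grow to the right and rows downward; lengths in m; the calibration is good to about 2 mm. A picture is of the moment at which its call begins.
- bot.job_done(): hands the job in; it is judged then, once.
Trained networks look in a picture, given as the dict that the camera call returned (one of the last four; its "shot" number tells which), for a name from the list of things; names that differ only in an ending like _2 or _b are one class to them, and where a whole thing is asked for, a point or a joint stands for the part that bears it (a point fixed in the world has none). Each returns a list of dicts, best first, with "p" (0 to 1); they miss things now and then, are a little off and sometimes report something else, mostly with a low value. They report only what shows in the picture. A call takes as long as a camera call.
- bot.find_in(picture, name): "xyz" ([x, y, z] in m, in the coordinates of the camera as it stood for that picture, good to about 4 mm: the middle of the surface that is visible of it).
- bot.regions_of(picture, name): "mask" (384x512 bool, what is visible of it).
- bot.place_of(picture, name): "xyz" ([x, y, z] in m, in the coordinates of the camera as it stood for that picture, good to about 4 mm: a listed point, or the origin of a listed thing).
The state is a dict: "clock": time; "joint_pos": joint angles; "joint_vel": joint speeds; "tau": joint torques, N m; "eef_pos": TCP position; "tool_rot": TCP orientation; "ft_force": force on the tool from outside, world axes, zero at the start; "ft_torque": the same for the moment, N m; "grip_width": finger opening in m; "grasp_force": force on a finger pad.
Only numpy, scipy, OpenCV 4.12 (cv2) and the standard library are available. Lean on these libraries where they do the work, as an engineer would, in place of code of your own. Each camera call takes 0.05 s, during which the arm holds its last target. There are 200 camera calls.

## Working session

There is one attempt and no reset: what is moved stays moved. The work goes in short steps, Python scripts to look and compute and a tool call to move; the robot and the scene stay as the last step left them, time stands still between calls to the robot, and variables do not carry over. Pictures are saved under pics/ and viewed, at most 10 in all, crops included, and the job is handed in when it is done.

Besides the shell and the picture viewer there is one more tool, called after "Emit:" as name(argument=value, ...) on one line, values as JSON. carry_out: Moves the arm, as the interface text tells. Its arguments: {"type":"object","properties":{"increments":{"type":"array","items":{"type":"number"}}},"required":["increments"]}

```bash
mkdir -p pics
cat > h.py <<'E'
import numpy as np,cv2
from scipy.spatial.transform import Rotation as R
from workcell import bot
def w(p,x):
    a=np.array(p["attitude"]); M=R.from_quat(a).as_matrix() if a.size==4 else a.reshape(3,3)
    return M@np.array(x)+np.array(p["eye"])
E
python3 - <<'E'
from h import *
o=bot.get_obs(); print({k:np.round(v,3) for k,v in o.items()})
ims=[]
for n in ["side","top"]:
    p=bot.camera(n); ims.append(p["pixels"]); print(n,p["eye"],p["attitude"])
    for t in ["bar_mid","hinge_mid","betel_box","bowl","perfume","pawl"]:
        try:
            for d in bot.place_of(p,t)[:2]: print(t,round(d["p"],2),np.round(w(p,d["xyz"]),3))
        except Exception as e: print(t,e)
cv2.imwrite("pics/a.png",cv2.resize(np.hstack(ims),(800,300)))
cv2.imwrite("pics/side.png",ims[0])
E
```

```text
{'clock': np.float64(0.0), 'joint_pos': array([-1.241,  0.241,  0.004,  1.335, -0.   ,  1.571]), 'joint_vel': array([-0.001,  0.002,  0.   , -0.003,  0.002,  0.001]), 'tau': array([-0.0000e+00, -3.7232e+01,  2.5241e+01,  1.7000e-02, -0.0000e+00,
       -0.0000e+00]), 'eef_pos': array([ 0.162, -0.472,  0.193]), 'tool_rot': array([ 0.986,  0.164, -0.   , -0.001]), 'ft_force': array([-0.572, -0.397, -0.769]), 'ft_torque': array([ 0.015, -0.019,  0.021]), 'grasp_force': np.float64(0.0), 'grip_width': np.float64(0.085)}
side [0.52970072 0.7677398  0.76141936] [-0.03608322  0.91231362 -0.40784802  0.0064691 ]
bar_mid 0.73 [ 0.506 -0.069  0.191]
hinge_mid 0.91 [0.725 0.006 0.103]
betel_box 0.67 [0.504 0.244 0.003]
bowl 0.75 [0.722 0.005 0.101]
bowl 0.69 [ 0.721 -0.267  0.002]
perfume 0.73 [ 0.545 -0.312  0.002]
pawl it knows: bar_mid, betel_box, bowl, hinge_mid, perfume
top [0.37338382 0.03922703 1.16766601] [ 0.7077552  -0.70004001  0.06544339 -0.06887471]
bar_mid 0.62 [ 0.504 -0.068  0.193]
hinge_mid 0.78 [0.724 0.003 0.098]
bowl 0.66 [ 0.72  -0.27   0.002]
perfume 0.78 [ 0.541 -0.312 -0.   ]
pawl it knows: bar_mid, betel_box, bowl, hinge_mid, perfume
```

View pics/a.png

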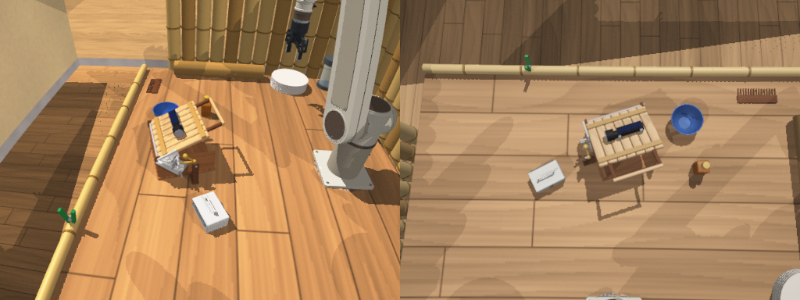

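The side and top estimates agree: hinge about (0.724, 0.004, 0.10), bar about (0.505, -0.068, 0.192). That gives 0.232 m horizontal distance, a board angle of about 0.38 and a stand yaw of about 0.32 rad. The picture shows the box on the left, with the bowl and bottle on the right, all clear of the path. I'll turn the tool first.

Emit:
carry_out(increments=[5,0,0,-2,-0.18,5,0,0,-2,-0.18,5,0,0,-2,-0.18,5,0,0,-2,-0.18,5,0,0,-2,-0.18])

```text
clock: 1.23
eef_pos: [0.1619, -0.473, 0.2946]
tool_rot: [0.815, 0.579, -0.0, 0.0]
ft_force: [1.0, 0.1, -0.4]
grip_width: 0.0498
grasp_force: 0.0
```

Emit:
carry_out(increments=[5,0,0,0,-0.165,5,0,0,0,-0.165,5,0,0,0,-0.165,5,0,0,0,-0.165,5,0,0,0,0])

```text
clock: 1.85
eef_pos: [0.1619, -0.473, 0.2939]
tool_rot: [0.587, 0.81, -0.0, 0.0]
ft_force: [0.2, -0.4, 0.4]
grip_width: 0.0501
grasp_force: 0.0
```

Emit:
carry_out(increments=[5,2.5,4.1,0,0,5,2.5,4.1,0,0,5,2.5,4.1,0,0,5,2.5,4.1,0,0,5,2.5,4.1,0,0])

```text
clock: 2.48
eef_pos: [0.3182, -0.2889, 0.2941]
tool_rot: [0.587, 0.809, -0.0, 0.0]
ft_force: [1.5, -1.2, 0.9]
grip_width: 0.0503
grasp_force: 0.0
```

Emit:
carry_out(increments=[5,2.5,4.1,0,0,5,2.5,4.1,0,0,5,2.5,4.1,0,0,5,2.5,4.1,0,0,5,0,0,0,0])

```text
clock: 3.1
eef_pos: [0.4432, -0.1414, 0.2935]
tool_rot: [0.585, 0.811, 0.0, -0.0]
ft_force: [-0.5, -0.7, 0.5]
grip_width: 0.0497
grasp_force: 0.0
```

```bash
cat >> h.py <<'E'
def delta(t):
    o=bot.get_obs(); M=R.from_quat(o["tool_rot"]).as_matrix()
    return np.round(100*M.T@(np.array(t)-o["eef_pos"]),2)
E
python3 - <<'E'
from h import *
ims=[]
for n in ["wrist","top"]:
    p=bot.camera(n); ims.append(p["pixels"])
    for t in ["bar_mid","hinge_mid"]:
        for d in bot.place_of(p,t)[:2]: print(n,t,round(d["p"],2),np.round(w(p,d["xyz"]),3))
    if n=="wrist":
        m=bot.regions_of(p,"bar_mid"); print(len(m), [round(x["p"],2) for x in m])
o=bot.get_obs(); M=R.from_quat(o["tool_rot"]).as_matrix(); print(M.round(3),o["eef_pos"],o["joint_pos"],delta([.505,-.0685,.172]))
cv2.imwrite("pics/b.png",cv2.resize(np.hstack(ims),(800,300)))
E
```

```text
wrist bar_mid 0.58 [ 0.504 -0.063  0.191]
wrist hinge_mid 0.91 [0.724 0.003 0.1  ]
1 [0.61]
top bar_mid 0.85 [ 0.506 -0.068  0.191]
top hinge_mid 0.67 [0.724 0.004 0.103]
[[-0.311  0.95   0.   ]
 [ 0.95   0.311 -0.   ]
 [-0.     0.    -1.   ]] [ 0.44113787 -0.14464756  0.294111  ] [-3.16754996e-01  1.47972333e-01  1.47465783e-01  1.57003071e+00
 -1.28635385e-04  9.37639663e-01] [ 5.25  8.44 12.21]
```

View pics/b.png

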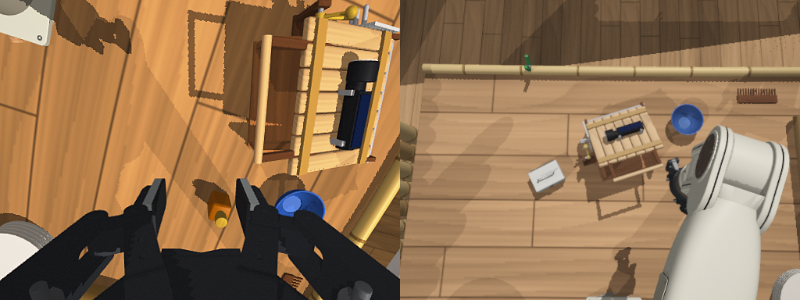

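The wrist view shows the bar (composite px about 258–268, 38–162) running along tool x, as planned, with the gap to its right. Moving over the bar.

Emit:
carry_out(increments=[5,1.75,2.8,0,0,5,1.75,2.8,0,0,5,1.75,2.8,0,0,5,0,0,3,0,5,0,0,3,0])

```text
clock: 4.08
eef_pos: [0.5054, -0.068, 0.2335]
tool_rot: [0.586, 0.81, 0.0, 0.001]
ft_force: [-0.3, -0.4, -0.4]
grip_width: 0.0502
grasp_force: 0.0
```

Run:
```python
from h import *
p=bot.camera("wrist")
for d in bot.place_of(p,"bar_mid")[:2]: print(round(d["p"],2),np.round(w(p,d["xyz"]),3))
o=bot.get_obs(); print(o["eef_pos"],delta([.505,-.0675,.172]))
cv2.imwrite("pics/c.png",p["pixels"])
```

```text
0.69 [ 0.508 -0.066  0.189]
[ 0.50247366 -0.06786639  0.230682  ] [-0.06  0.29  5.87]
```

View pics/c.png

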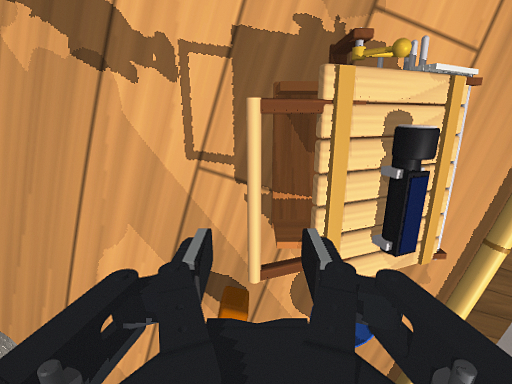

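Bar at column 254, midway between the fingers (210 and 303); the right finger enters the gap. I'll narrow the opening slightly, descend and close.

Emit:
carry_out(increments=[4,0,0.3,0,0,4,0,0,2,0,4,0,0,2,0,4,0,0,2,0,4,0,0,0,0])

```text
clock: 4.8
eef_pos: [0.5079, -0.0668, 0.1742]
tool_rot: [0.586, 0.81, -0.0, -0.0]
ft_force: [0.3, -0.5, 0.6]
grip_width: 0.0399
grasp_force: 0.0
```

Emit:
carry_out(increments=[1,0,0,0,0,0.5,0,0,0,0,0.5,0,0,0,0,0.5,0,0,0,0,0.5,0,0,0,0])

```text
clock: 5.42
eef_pos: [0.5079, -0.0665, 0.174]
tool_rot: [0.586, 0.81, 0.0, 0.0]
ft_force: [-0.6, -0.1, -0.2]
grip_width: 0.0045
grasp_force: 0.0
```

Run:
```python
from h import *
o=bot.get_obs(); print({k:np.round(o[k],4) for k in ["eef_pos","grip_width","grasp_force","ft_force","joint_pos"]})
p=bot.camera("wrist"); cv2.imwrite("pics/d.png",p["pixels"])
# plan arc
H=np.array([.7245,.004,.1]); e=np.array([.95,.311,0]); g=o["eef_pos"]+[0,0,.019]
r=np.hypot((g-H)@e,g[2]-.1); t0=np.arctan2(g[2]-.1,-(g-H)@e); print("r,theta",r,t0)
T=np.r_[np.arange(t0,1.21,.08)]
print(np.c_[T,100*r*(np.cos(t0)-np.cos(T)),-100*r*(np.sin(T)-np.sin(t0))].round(2))
```

```text
{'eef_pos': array([ 0.5079, -0.0665,  0.174 ]), 'grip_width': np.float64(0.0045), 'grasp_force': np.float64(0.0), 'ft_force': array([-0.6491, -0.125 , -0.2042]), 'joint_pos': array([-0.1302,  0.2741, -0.0028,  1.2938,  0.    ,  1.1215])}
r,theta 0.24594203994436323 0.38780022699123184
[[  0.39   0.    -0.  ]
 [  0.47   0.82  -1.79]
 [  0.55   1.77  -3.51]
 [  0.63   2.86  -5.15]
 [  0.71   4.08  -6.69]
 [  0.79   5.42  -8.13]
 [  0.87   6.87  -9.46]
 [  0.95   8.42 -10.67]
 [  1.03  10.06 -11.76]
 [  1.11  11.78 -12.7 ]
 [  1.19  13.58 -13.51]]
```

View pics/d.png

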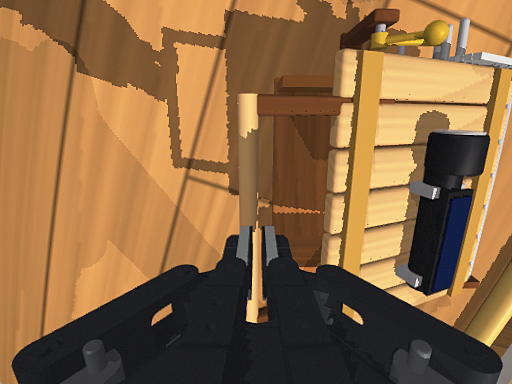

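The fingers closed to 4.5 mm with no force, so the bar (col ~250) lies below or beside the tips. I'll measure it by depth.

```bash
cat >> h.py <<'E'
def cloud(p,m):
    m=m&(p["range_z"]>0); v,u=np.nonzero(m); z=p["range_z"][v,u]
    q=cv2.undistortPoints(np.c_[u,v].astype(float).reshape(-1,1,2),np.array(p["mtx"]),np.array(p["D"])).reshape(-1,2)
    return np.array([w(p,x) for x in np.c_[q*z[:,None],z]]),u,v
E
python3 - <<'E'
from h import *
for n in ["wrist","side"]:
    p=bot.camera(n)
    m=np.zeros((384,512),bool)
    if n=="wrist": m[105:185,243:254]=1
    else:
        r=bot.regions_of(p,"bar_mid"); print([(x["p"],x["mask"].sum()) for x in r]); m=r[0]["mask"]
    P,u,v=cloud(p,m)
    q=np.c_[(P-[.7245,.004,0])@np.array([.95,.311,0]),(P-[.7245,.004,0])@np.array([-.311,.95,0]),P[:,2]]
    print(n,len(P)); 
    for a in np.arange(-.1,.1,.02):
        s=q[(q[:,1]>a)&(q[:,1]<a+.02)&(abs(q[:,0]+.23)<.03)]
        if len(s): print(round(a,2),len(s),np.median(s,0).round(4),s[:,2].max().round(4))
    print(np.round([w(p,d["xyz"]) for d in bot.place_of(p,"bar_mid")[:1]],3))
o=bot.get_obs();print(o["eef_pos"])
E
```

```text
wrist 876
0.02 182 [-0.2327  0.0351  0.1949] 0.1965
0.04 377 [-0.2326  0.0501  0.1949] 0.1969
0.06 317 [-0.2324  0.068   0.1951] 0.1975
[[ 0.504 -0.067  0.188]]
[(0.82, np.int64(4406))]
side 4380
-0.08 54 [-0.2156 -0.0712  0.1857] 0.1959
-0.06 2 [-0.2259 -0.0556  0.1897] 0.1908
-0.04 2 [-0.2255 -0.0239  0.1897] 0.1906
-0.02 18 [-0.2283 -0.0091  0.1939] 0.2407
0.0 19 [-0.229   0.011   0.1955] 0.2358
0.02 24 [-0.2296  0.0305  0.1952] 0.1976
0.04 20 [-0.2296  0.0499  0.1952] 0.1975
0.06 78 [-0.2197  0.0765  0.1888] 0.1975
0.08 11 [-0.2242  0.0808  0.1876] 0.1982
[[ 0.504 -0.069  0.191]]
[ 0.50785767 -0.06652433  0.17385366]
```

Emit:
carry_out(increments=[0,0,0,0,0,0,0,0,0,0,0,0,0,0,0,0,0,0,0,0,0,0,0,0,0])

```text
clock: 6.35
eef_pos: [0.5079, -0.0666, 0.1739]
tool_rot: [0.586, 0.81, -0.0, 0.0]
ft_force: [1.0, 0.2, 0.3]
grip_width: -0.0001
grasp_force: 0.0
```

Run:
```python
from h import *
o=bot.get_obs(); print(o["grip_width"],o["grasp_force"],o["ft_force"])
p=bot.camera("wrist"); q=bot.camera("side")
r=bot.regions_of(q,"bar_mid")[0]["mask"]; v,u=np.nonzero(r); print(u.min(),u.max(),v.min(),v.max())
a=cv2.resize(p["pixels"][190:340,160:360],(400,300),interpolation=2)
c=q["pixels"][110:185,210:310]
cv2.imwrite("pics/e.png",np.hstack([a,cv2.resize(c,(400,300),interpolation=2)]))
```

```text
-6.34916932318522e-05 0.0 [0.97136001 0.22991252 0.30569798]
194 287 126 225
```

View pics/e.png

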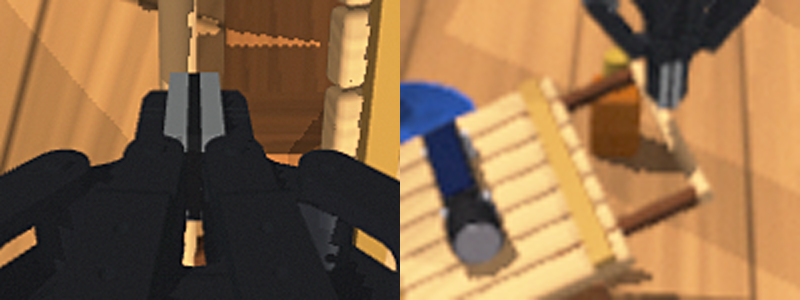

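The fingers are fully shut and appear to sit above the bar. I'll check the actual tip height by depth.

Run:
```python
from h import *
q=bot.camera("side"); m=np.zeros((384,512),bool); m[110:145,262:295]=1
P,u,v=cloud(q,m); g=q["pixels"][v,u].astype(int)
k=(np.hypot(*(P[:,:2]-[.508,-.0665]).T)<.035)&(P[:,2]>.15)
for row in range(118,140):
    s=k&(v==row)
    if s.any(): print(row,[(int(uu),*pp.round(3),tuple(c)) for uu,pp,c in zip(u[s],P[s],g[s])][::3])
```

```text
118 [(267, np.float64(0.535), np.float64(-0.048), np.float64(0.277), (np.int64(39), np.int64(35), np.int64(36))), (271, np.float64(0.524), np.float64(-0.068), np.float64(0.266), (np.int64(47), np.int64(47), np.int64(49))), (274, np.float64(0.516), np.float64(-0.046), np.float64(0.279), (np.int64(37), np.int64(33), np.int64(34))), (277, np.float64(0.509), np.float64(-0.048), np.float64(0.279), (np.int64(36), np.int64(34), np.int64(32))), (280, np.float64(0.501), np.float64(-0.055), np.float64(0.274), (np.int64(30), np.int64(29), np.int64(29))), (283, np.float64(0.493), np.float64(-0.056), np.float64(0.275), (np.int64(35), np.int64(32), np.int64(31))), (286, np.float64(0.484), np.float64(-0.068), np.float64(0.268), (np.int64(40), np.int64(36), np.int64(35))), (289, np.float64(0.477), np.float64(-0.066), np.float64(0.27), (np.int64(41), np.int64(35), np.int64(37)))]
119 [(266, np.float64(0.537), np.float64(-0.047), np.float64(0.274), (np.int64(40), np.int64(36), np.int64(37))), (270, np.float64(0.527), np.float64(-0.06), np.float64(0.267), (np.int64(50), np.int64(43), np.int64(43))), (2
[... 9905 characters left out ...]
57), np.int64(215))), (275, np.float64(0.51), np.float64(-0.053), np.float64(0.216), (np.int64(135), np.int64(177), np.int64(220))), (278, np.float64(0.502), np.float64(-0.056), np.float64(0.215), (np.int64(93), np.int64(128), np.int64(168)))]
138 [(272, np.float64(0.517), np.float64(-0.093), np.float64(0.185), (np.int64(93), np.int64(151), np.int64(215))), (275, np.float64(0.509), np.float64(-0.079), np.float64(0.195), (np.int64(150), np.int64(221), np.int64(251)))]
139 [(273, np.float64(0.515), np.float64(-0.082), np.float64(0.189), (np.int64(104), np.int64(158), np.int64(216))), (276, np.float64(0.506), np.float64(-0.076), np.float64(0.194), (np.int64(151), np.int64(222), np.int64(252)))]
```

The fingertips really end at z ≈ 0.215, while the reported TCP is 0.174, so the tips are about 4 cm short of the reported TCP. The xy position is right. The bar top is at 0.196 and its centre at 0.190, so I need about 4.3 cm more descent with the fingers open and −0.4 cm along tool y.

Emit:
carry_out(increments=[4,0,-0.4,0,0,4,0,0,0,0,4,0,0,0,0,4,0,0,0,0,4,0,0,1,0])

```text
clock: 7.18
eef_pos: [0.5049, -0.0679, 0.1643]
tool_rot: [0.586, 0.81, 0.0, 0.001]
ft_force: [-0.1, -0.0, -0.5]
grip_width: 0.0397
grasp_force: 0.0
```

Emit:
carry_out(increments=[4,0,0,1.1,0,4,0,0,1.1,0,4,0,0,1.1,0,4,0,0,0,0,2,0,0,0,0])

```text
clock: 7.8
eef_pos: [0.5042, -0.0678, 0.131]
tool_rot: [0.586, 0.81, 0.0, 0.0]
ft_force: [-0.6, 0.2, -0.1]
grip_width: 0.023
grasp_force: 0.0
```

Emit:
carry_out(increments=[0.5,0,0,0,0,0,0,0,0,0,0,0,0,0,0,0,0,0,0,0,0,0,0,0,0])

```text
clock: 8.43
eef_pos: [0.5027, -0.0684, 0.131]
tool_rot: [0.586, 0.81, -0.001, -0.001]
ft_force: [-5.7, -1.7, 1.3]
grip_width: 0.01
grasp_force: 58.4
```

Gripped at 58 N. Raising along the arc (r = 0.25 m, from ~0.37 rad).

Emit:
carry_out(increments=[0,0,0.85,-1.95,0,0,0,1.02,-1.87,0,0,0,1.17,-1.78,0,0,0,1.31,-1.67,0,0,0,1.45,-1.55,0])

```text
clock: 9.05
eef_pos: [0.5555, -0.0511, 0.2198]
tool_rot: [0.586, 0.81, -0.003, -0.002]
ft_force: [-7.9, -3.0, 3.8]
grip_width: 0.0095
grasp_force: 58.3
```

```bash
cat >> h.py <<'E'
def th():
    o=bot.get_obs(); g=o["eef_pos"]+[0,0,.06]-np.array([.7245,.004,.1]); a=-g[:2]@np.array([.95,.311])
    print("pos",o["eef_pos"].round(4),"th",np.arctan2(g[2],a).round(3),"r",np.hypot(a,g[2]).round(4),"lat",(g[:2]@np.array([-.311,.95])).round(4),o["ft_force"].round(1),o["grip_width"].round(4),o["grasp_force"].round(1),o["joint_pos"].round(2))
E
python3 - <<'E'
from h import *
th(); p=bot.camera("side"); print([np.round(w(p,d["xyz"]),3) for d in bot.place_of(p,"bar_mid")[:1]])
cv2.imwrite("pics/f.png",p["pixels"][60:300,130:430])
E
```

```text
Traceback (most recent call last):
  File "h.py", line 16, in th
    print("pos",o["eef_pos"].round(4),"th",np.arctan2(g[2],a).round(3),"r",np.hypot(a,g[2]).round(4),"lat",(g[:2]@np.array([-.311,.95])).round(4),o["ft_force"].round(1),o["grip_width"].round(4),o["grasp_force"].round(1),o["joint_pos"].round(2))
                                                                                                                                                                         ^^^^^^^^^^^^^^^^^^^^^
AttributeError: 'float' object has no attribute 'round'
```

```bash
sed -i 's/o\["grip_width"\].round(4),o\["grasp_force"\].round(1)/o["grip_width"],o["grasp_force"]/' h.py
python3 - <<'E'
from h import *
th(); p=bot.camera("side"); print([np.round(w(p,d["xyz"]),3) for d in bot.place_of(p,"bar_mid")[:1]])
cv2.imwrite("pics/f.png",p["pixels"][60:300,130:430])
E
```

```text
pos [ 0.5555 -0.0511  0.2198] th 0.791 r 0.2528 lat 0.0002 [-7.9 -3.   3.8] 0.009518607013393196 58.31934928894043 [-0.09  0.36  0.23  1.45 -0.    1.16]
[array([ 0.556, -0.051,  0.273])]
```

View pics/f.png

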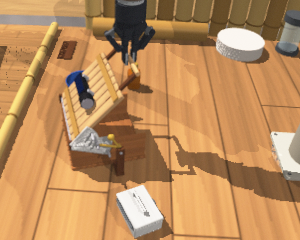

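The board is held and at about 0.78 rad (gripper at crop px 130,40). Continuing to ~1.22.

Emit:
carry_out(increments=[0,0,1.55,-1.42,0,0,0,1.66,-1.28,0,0,0,1.76,-1.14,0,0,0,1.86,-0.98,0,0,0,1.94,-0.81,0])

```text
clock: 9.78
eef_pos: [0.6416, -0.0228, 0.2797]
tool_rot: [0.586, 0.81, 0.0, 0.001]
ft_force: [-8.0, -2.2, 14.3]
grip_width: 0.0097
grasp_force: 62.2
```

Run:
```python
from h import *
th(); p=bot.camera("side"); print([np.round(w(p,d["xyz"]),3) for d in bot.place_of(p,"bar_mid")[:1]])
r=bot.regions_of(p,"pawl")
for x in r[:2]:
    v,u=np.nonzero(x["mask"]); print(x["p"],u.min(),u.max(),v.min(),v.max())
a=cv2.resize(p["pixels"][90:240,130:330],(800,600),interpolation=2)
cv2.imwrite("pics/g.png",a)
```

```text
pos [ 0.6416 -0.0228  0.2797] th 1.222 r 0.2551 lat 0.0003 [-8.  -2.2 14.3] 0.009660380959060475 62.229130268096924 [-0.03  0.54  0.67  1.7  -0.    1.22]
[array([ 0.646, -0.022,  0.333])]
```

View pics/g.png

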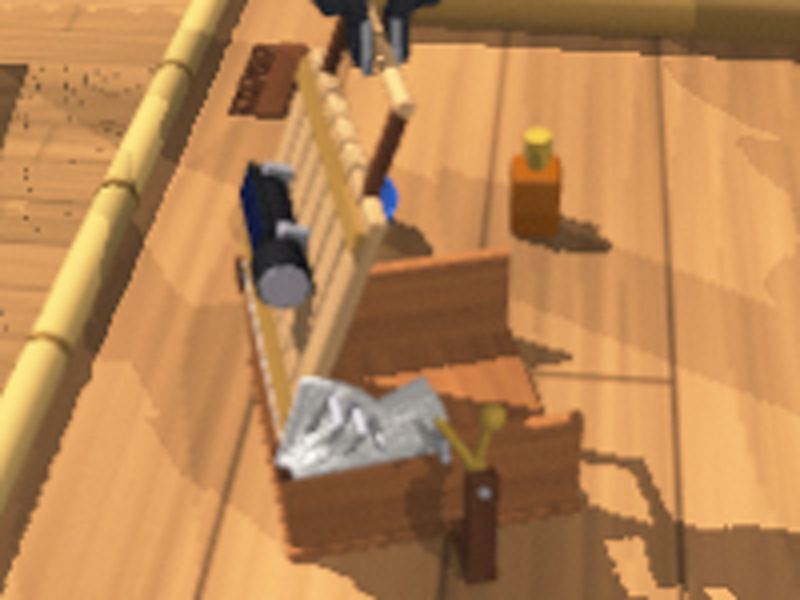

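The pawl ball (490,415) is just past upright, possibly still tumbling. I'll hold a moment and look again.

Emit:
carry_out(increments=[0,0,0,0,0,0,0,0,0,0,0,0,0,0,0,0,0,0,0,0,0,0,0,0,0])

```text
clock: 10.55
eef_pos: [0.6428, -0.0224, 0.28]
tool_rot: [0.586, 0.81, 0.002, 0.003]
ft_force: [-4.8, -1.5, 13.1]
grip_width: 0.0099
grasp_force: 61.6
```

Run:
```python
from h import *
th(); p=bot.camera("side")
cv2.imwrite("pics/i.png",cv2.resize(p["pixels"][170:240,190:290],(600,420),interpolation=2))
```

```text
pos [ 0.6428 -0.0224  0.28  ] th 1.227 r 0.2549 lat 0.0003 [-4.8 -1.5 13.1] 0.009875895839778357 61.63546979427338 [-0.03  0.54  0.67  1.69 -0.    1.22]
```

View pics/i.png

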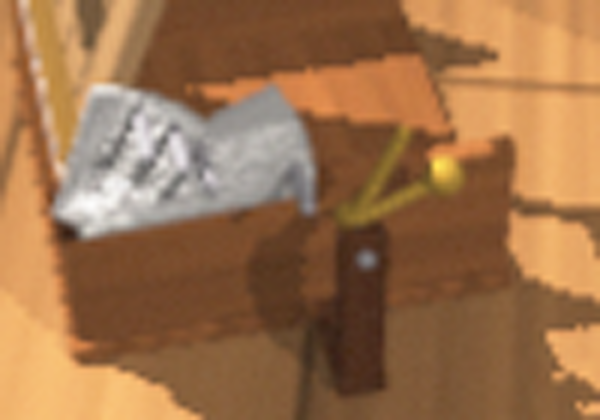

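The pawl has tumbled back towards the robot: ball at (445,175), right of the post at (360,250). Lowering along the same arc at half speed.

Emit:
carry_out(increments=[0,0,-0.98,0.38,0,0,0,-0.96,0.43,0,0,0,-0.94,0.47,0,0,0,-0.92,0.51,0,0,0,-0.9,0.55,0])

```text
clock: 11.22
eef_pos: [0.5984, -0.0371, 0.2563]
tool_rot: [0.586, 0.81, 0.002, 0.003]
ft_force: [-4.1, -0.9, 5.5]
grip_width: 0.01
grasp_force: 61.4
```

Emit:
carry_out(increments=[0,0,-0.86,0.59,0,0,0,-0.84,0.62,0,0,0,-0.82,0.66,0,0,0,-0.79,0.69,0,0,0,-0.76,0.73,0])

```text
clock: 11.85
eef_pos: [0.5583, -0.0503, 0.2215]
tool_rot: [0.586, 0.81, 0.0, 0.001]
ft_force: [-7.2, -2.3, 7.6]
grip_width: 0.0095
grasp_force: 64.4
```

Run:
```python
from h import *
th()
```

```text
pos [ 0.5583 -0.0503  0.2215] th 0.804 r 0.252 lat 0.0001 [-7.2 -2.3  7.6] 0.009500296725034588 64.37313795089722 [-0.09  0.35  0.23  1.45 -0.    1.16]
```

Emit:
carry_out(increments=[0,0,-0.74,0.77,0,0,0,-0.71,0.79,0,0,0,-0.67,0.82,0,0,0,-0.64,0.85,0,0,0,-0.61,0.88,0])

```text
clock: 12.48
eef_pos: [0.5259, -0.0609, 0.1789]
tool_rot: [0.586, 0.81, -0.001, 0.0]
ft_force: [-5.1, -2.6, 3.5]
grip_width: 0.0099
grasp_force: 65.8
```

Emit:
carry_out(increments=[0,0,-0.57,0.9,0,0,0,-0.53,0.92,0,0,0,-0.49,0.95,0,0,0,-0.45,0.97,0,0,0,-0.4,0.98,0])

```text
clock: 13.1
eef_pos: [0.5032, -0.0684, 0.131]
tool_rot: [0.586, 0.81, -0.0, 0.0]
ft_force: [-4.2, -2.1, 1.6]
grip_width: 0.01
grasp_force: 67.5
```

Run:
```python
from h import *
th(); p=bot.camera("side"); print([np.round(w(p,d["xyz"]),3) for d in bot.place_of(p,"bar_mid")[:1]])
```

```text
pos [ 0.5032 -0.0684  0.131 ] th 0.373 r 0.2499 lat 0.0001 [-4.2 -2.1  1.6] 0.01004022445188328 67.48445391654968 [-0.13  0.29 -0.09  1.19 -0.    1.12]
[array([ 0.504, -0.071,  0.189])]
```

Emit:
carry_out(increments=[0,0,-0.32,0.87,0,0,0,-0.28,0.88,0,0,0,-0.25,0.89,0,0,0,-0.22,0.9,0,0,0,-0.19,0.9,0])

```text
clock: 13.82
eef_pos: [0.4914, -0.0722, 0.0863]
tool_rot: [0.586, 0.81, -0.001, -0.0]
ft_force: [-5.0, -3.1, 1.6]
grip_width: 0.0097
grasp_force: 68.7
```

Emit:
carry_out(increments=[0,0,-0.15,0.91,0,0,0,-0.12,0.91,0,0,0,-0.09,0.9,0,0,0,-0.05,0.6,0,0,0,-0.02,0.4,0])

```text
clock: 14.45
eef_pos: [0.4874, -0.0735, 0.049]
tool_rot: [0.586, 0.81, -0.001, -0.0]
ft_force: [-5.0, -3.5, 1.0]
grip_width: 0.01
grasp_force: 69.7
```

Emit:
carry_out(increments=[0,0,0,0.3,0,0,0,0,0.3,0,0,0,0,0.2,0,0,0,0,0,0,0,0,0,0,0])

```text
clock: 15.08
eef_pos: [0.4871, -0.0736, 0.0407]
tool_rot: [0.586, 0.81, -0.001, -0.001]
ft_force: [-3.6, -3.9, -3.6]
grip_width: 0.0102
grasp_force: 70.6
```

Run:
```python
from h import *
th(); p=bot.camera("side"); print([np.round(w(p,d["xyz"]),3) for d in bot.place_of(p,"bar_mid")[:1]])
cv2.imwrite("pics/j.png",cv2.resize(p["pixels"][90:240,130:330],(800,600),interpolation=2))
```

```text
pos [ 0.4871 -0.0736  0.0407] th 0.003 r 0.2496 lat 0.0001 [-3.6 -3.9 -3.6] 0.010239326004313515 70.57844638824463 [-0.15  0.35 -0.27  0.95 -0.    1.1 ]
[array([ 0.488, -0.075,  0.104])]
```

View pics/j.png

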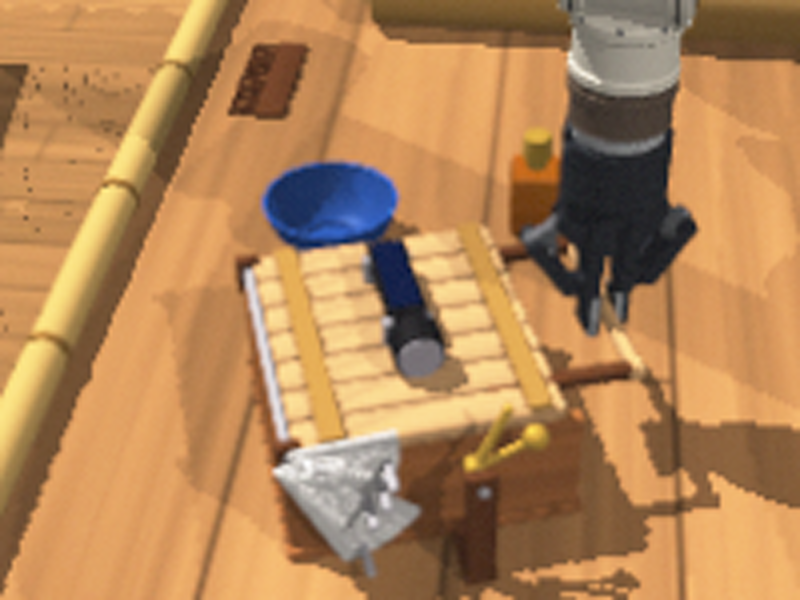

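The board looks flat, but the tool still carries slight weight (−3.6 N). I'll ease down a little until contact shows.

Emit:
carry_out(increments=[0,0,0,0.1,0,0,0,0,0.1,0,0,0,0,0.1,0,0,0,0,0,0,0,0,0,0,0])

```text
clock: 15.8
eef_pos: [0.4872, -0.0736, 0.0387]
tool_rot: [0.586, 0.81, -0.001, -0.0]
ft_force: [-5.7, -3.7, 3.9]
grip_width: 0.01
grasp_force: 71.2
```

Contact: the force is now upward. Opening and retreating straight up.

Emit:
carry_out(increments=[1.5,0,0,0,0,2.5,0,0,0,0,4,0,0,0,0,4,0,0,0,0,4,0,0,0,0])

```text
clock: 16.42
eef_pos: [0.4882, -0.073, 0.0383]
tool_rot: [0.586, 0.81, 0.0, 0.0]
ft_force: [-0.9, 0.1, -1.0]
grip_width: 0.0398
grasp_force: 0.0
```

Emit:
carry_out(increments=[4,0,0,0,0,4,0,0,-1.5,0,4,0,0,-2.5,0,4,0,0,-3,0,4,0,0,-3,0])

```text
clock: 17.05
eef_pos: [0.4881, -0.0732, 0.1402]
tool_rot: [0.586, 0.81, 0.0, 0.0]
ft_force: [0.5, -0.4, 0.4]
grip_width: 0.0401
grasp_force: 0.0
```

Emit:
carry_out(increments=[4,0,0,-3,0,4,0,0,-3,0,4,0,0,-3,0,4,0,0,0,0,4,0,0,0,0])

```text
clock: 17.68
eef_pos: [0.4876, -0.0731, 0.2281]
tool_rot: [0.586, 0.81, -0.0, -0.0]
ft_force: [-0.6, -0.3, 0.7]
grip_width: 0.0402
grasp_force: 0.0
```

Run:
```python
from h import *
th(); p=bot.camera("side")
for t in ["bar_mid","betel_box","bowl","perfume"]: print(t,[np.round(w(p,d["xyz"]),3) for d in bot.place_of(p,t)[:1]])
cv2.imwrite("pics/k.png",cv2.resize(p["pixels"][90:240,130:330],(800,600),interpolation=2))
```

```text
pos [ 0.4876 -0.0731  0.2281] th 0.647 r 0.312 lat 0.0004 [-0.6 -0.3  0.7] 0.04017438101792719 0.0 [-0.15  0.21  0.06  1.42  0.    1.1 ]
bar_mid [array([ 0.488, -0.078,  0.1  ])]
betel_box []
bowl [array([ 0.724, -0.267, -0.001])]
perfume [array([ 0.548, -0.313,  0.001])]
```

View pics/k.png

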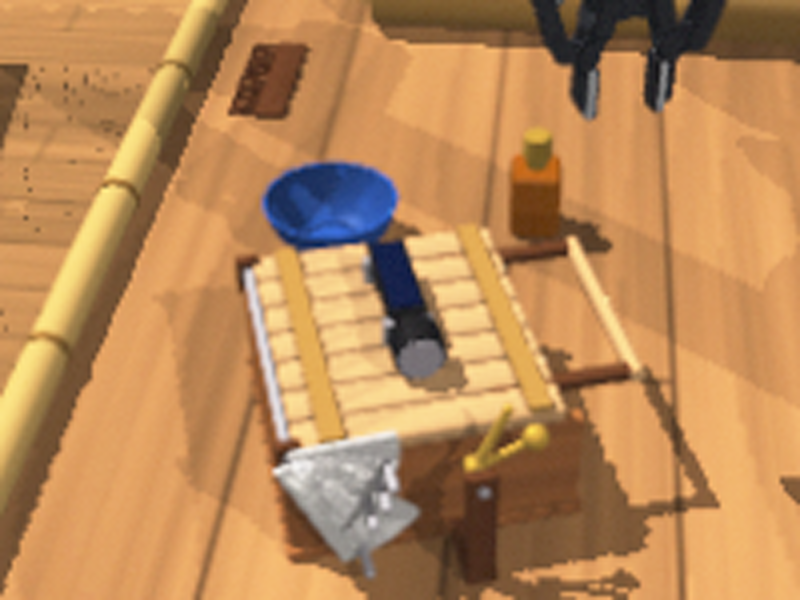

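The board lies flat with the bar at z = 0.100 (bar px 570–640, 240–375). The pawl is tipped back (ball at 535,437) and the gripper is clear.

```bash
python3 -c "
from workcell import bot
print(bot.job_done())"
```

```text
the job is handed in; nothing more can be done
None
```

The job is handed in at about 18 s: I raised the board by its bar until the pawl tumbled back, lowered it gently until flat (bar at 0.100 m) and released it; the bowl and perfume bottle were re-measured in place, but the networks did not find the betel box in the last picture, though the arm never went near it.

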